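# Vent a pressure vessel and find the socket for its cover nut

## Task

Vent the pressure vessel by raising the red lever on its head fully upright, then try the sockets from the tool tray on its brass cover nut until you have the one that fits, standing any that does not fit back upright in the tray and knocking none over. With the fitting socket fully down on the nut, turn the nut about an eighth of a turn anticlockwise (seen from above) to crack it loose, and finish like that: still gripping the socket seated on the nut, not letting go. Leave the spare head on its stand alone and do not disturb the other things on the bench.

Things in the scene. Friction and masses are not known exactly. Their poses are not given: they have to be found in the camera images.
- vessel: Squat steel pressure vessel, 112 mm diameter at its foot, 98 mm at the top, 62 mm high, bolted down; the head to be worked on lies on it. Origin: centre of its underside on the worktop.
- head_stand: Three-post aluminium stand with a grey base, same height and diameter as the vessel, fixed; it carries the spare head. Origin: centre of its underside on the worktop.
- tray: Shallow aluminium tool tray, 115 mm (its x) by 255 mm (its y), rim 12 mm high, grey mat inside, fixed. Origin: centre of its underside.
- tray_floor (a point): Centre of the tray's inner floor (the mat's top, 4.5 mm above the worktop); axes as the tray's.
- socket_small: Loose steel socket, 86 mm high, 0.1 kg (+-30 %), open end down. Head 32 mm across, hex opening 21 mm across flats, 28 mm deep, two flats facing the body's +x and -x. Hold it by the dark wing adapter on top: 36 mm wide (body x), 14 mm thick (body y), 46 to 86 mm above the underside. Origin: centre of the underside, z up. Grip it firmly, move it smoothly: it can tilt in the fingers. The sockets swap places between runs.
- socket_medium: Loose steel socket, 86 mm high, 0.1 kg (+-30 %), open end down. Head 39 mm across, hex opening 27 mm across flats, 28 mm deep, two flats facing the body's +x and -x. Hold it by the dark wing adapter on top: 36 mm wide (body x), 14 mm thick (body y), 46 to 86 mm above the underside. Origin: centre of the underside, z up. Grip it firmly, move it smoothly: it can tilt in the fingers. The sockets swap places between runs.
- socket_large: Loose steel socket, 86 mm high, 0.1 kg (+-30 %), open end down. Head 46 mm across, hex opening 33 mm across flats, 28 mm deep, two flats facing the body's +x and -x. Hold it by the dark wing adapter on top: 36 mm wide (body x), 14 mm thick (body y), 46 to 86 mm above the underside. Origin: centre of the underside, z up. Grip it firmly, move it smoothly: it can tilt in the fingers. The sockets swap places between runs.
- head_1: Round steel head, 100 mm diameter, fixed on the vessel or on the head stand (swapped between runs: go by position). Vent valve with red lever at its -x side; gauge at its +x side, 28 to 60 mm from the axis, top 55 mm above the underside. The two heads' nuts differ in size. Origin: centre of its underside, 62 mm above the worktop; z up.
- nut_1_seat (a point): Bottom centre of head_1's brass hex nut, on the head's axis, 18 mm above the head's underside, level with the 52 mm wide washer that the fitting socket's rim comes down on. Nut 20 mm high, top 4.5 mm chamfered, stud end 4 mm above. Turns with the nut; two flats face its +x and -x: a socket lines up when its x equals this x plus any multiple of 60 degrees.
- nut_1 (a joint): Turning of head_1's nut, rad: 0 at start (tight), grows when unscrewed (anticlockwise from above), to 1.6; stiff, 0.1 N m, stays where left. The fitting socket has 1 mm clearance all round, its rim reaches the washer and it drives after at most 14 degrees of play; a smaller one stops on the nut's top, 18 to 20 mm higher; a larger one goes down but slips round.
- lever_1 (a joint): Vent lever of head_1, rad: 0 lies level, pointing to the head's -x (vent shut; starts at 0 to 0.2); 1.5 stands straight up (vent open, its stop). It moves with about 1 N at the grip and stays where left.
- lever_1_grip (a point): Centre of the red grip of lever_1: 28 mm long, 12 mm wide (along the head's y), 8 mm thick; 43 mm from the pivot. Free air below it.
- lever_1_hinge (a point): Pivot of lever_1: 40 mm from the head's axis towards its -x, 31 mm above the head's underside; the axis runs along the head's y.
- head_2: Round steel head, 100 mm diameter, fixed on the vessel or on the head stand (swapped between runs: go by position). Vent valve with red lever at its -x side; gauge at its +x side, 28 to 60 mm from the axis, top 55 mm above the underside. The two heads' nuts differ in size. Origin: centre of its underside, 62 mm above the worktop; z up.
- nut_2_seat (a point): Bottom centre of head_2's brass hex nut, on the head's axis, 18 mm above the head's underside, level with the 52 mm wide washer that the fitting socket's rim comes down on. Nut 20 mm high, top 4.5 mm chamfered, stud end 4 mm above. Turns with the nut; two flats face its +x and -x: a socket lines up when its x equals this x plus any multiple of 60 degrees.
- nut_2 (a joint): Turning of head_2's nut, rad: 0 at start (tight), grows when unscrewed (anticlockwise from above), to 1.6; stiff, 0.1 N m, stays where left. The fitting socket has 1 mm clearance all round, its rim reaches the washer and it drives after at most 14 degrees of play; a smaller one stops on the nut's top, 18 to 20 mm higher; a larger one goes down but slips round.
- lever_2 (a joint): Vent lever of head_2, rad: 0 lies level, pointing to the head's -x (vent shut; starts at 0 to 0.2); 1.5 stands straight up (vent open, its stop). It moves with about 1 N at the grip and stays where left.
- lever_2_grip (a point): Centre of the red grip of lever_2: 28 mm long, 12 mm wide (along the head's y), 8 mm thick; 43 mm from the pivot. Free air below it.
- lever_2_hinge (a point): Pivot of lever_2: 40 mm from the head's axis towards its -x, 31 mm above the head's underside; the axis runs along the head's y.
- vial: Small loose vial with a black cap, 22 mm diameter, 45 mm high; bystander. Origin: centre of the underside.
- beaker: Loose glass beaker, 88 mm wide, 105 mm high; bystander. Origin: centre of the underside.
- bench_timer: Loose white bench timer, 58 x 64 x 21 mm; bystander. Origin: centre of the underside.
- ointment_jar: Loose white jar with a black lid, 60 mm diameter, 41 mm high; bystander. Origin: centre of the underside.
Not all that is in view belongs to the job. What is shaped like the socket_small but brown is not meant.

How it is judged (in metres and radians):
On the way, in this order (a step that is already met when the one before it is completed fails the run):
1. the vent lever on the vessel's head stands up, with the nut not yet turned (((horizontal distance between nut_1_seat and vessel below 0.03 m and (value of joint lever_1 above 1.1 rad and value of joint nut_1 below 0.1 rad)) or (horizontal distance between nut_2_seat and vessel below 0.03 m and (value of joint lever_2 above 1.1 rad and value of joint nut_2 below 0.1 rad)))), for 0.2 s.
2. the fitting socket is fully down on the vessel's nut, the nut not yet turned by more than a little (((horizontal distance between nut_1_seat and vessel below 0.03 m and ((horizontal distance between socket_small and nut_1_seat below 0.004 m and z of socket_small in the frame of nut_1_seat below 0.005 m and angle between socket_small's own z axis and vertical below 0.1 rad) and value of joint nut_1 below 0.4 rad)) or (horizontal distance between nut_2_seat and vessel below 0.03 m and ((horizontal distance between socket_medium and nut_2_seat below 0.004 m and z of socket_medium in the frame of nut_2_seat below 0.005 m and angle between socket_medium's own z axis and vertical below 0.1 rad) and value of joint nut_2 below 0.4 rad)))), for 0.1 s.
3. the nut is turned anticlockwise by about an eighth of a turn with the socket down on it (((horizontal distance between nut_1_seat and vessel below 0.03 m and ((horizontal distance between socket_small and nut_1_seat below 0.004 m and z of socket_small in the frame of nut_1_seat below 0.005 m and angle between socket_small's own z axis and vertical below 0.1 rad) and contact force between the fingers and socket_small above 2 N and value of joint nut_1 above 0.5 rad)) or (horizontal distance between nut_2_seat and vessel below 0.03 m and ((horizontal distance between socket_medium and nut_2_seat below 0.004 m and z of socket_medium in the frame of nut_2_seat below 0.005 m and angle between socket_medium's own z axis and vertical below 0.1 rad) and contact force between the fingers and socket_medium above 2 N and value of joint nut_2 above 0.5 rad)))), for 0.2 s.
At the end, for the whole second after the job is handed in: Vessel: lever over 1.1 rad, nut 0.5 to 1.2 rad; the fitting socket within 4 mm of the nut axis, 5 mm of the washer, 0.1 rad of upright, gripped with over 2 N; other sockets upright on the tray floor; spare head: lever under 0.35, nut under 0.05 rad (((horizontal distance between nut_1_seat and vessel below 0.03 m and (value of joint lever_1 above 1.1 rad and value of joint nut_1 between 0.5 and 1.2 rad and (horizontal distance between socket_small and nut_1_seat below 0.004 m and z of socket_small in the frame of nut_1_seat below 0.005 m and angle between socket_small's own z axis and vertical below 0.1 rad) and contact force between the fingers and socket_small above 2 N and (x of socket_medium in the frame of tray_floor between -0.062 and 0.062 m and y of socket_medium in the frame of tray_floor between -0.132 and 0.132 m and z of socket_medium in the frame of tray_floor between -0.004 and 0.006 m and angle between socket_medium's own z axis and vertical below 0.15 rad) and (x of socket_large in the frame of tray_floor between -0.062 and 0.062 m and y of socket_large in the frame of tray_floor between -0.132 and 0.132 m and z of socket_large in the frame of tray_floor between -0.004 and 0.006 m and angle between socket_large's own z axis and vertical below 0.15 rad) and value of joint lever_2 below 0.35 rad and value of joint nut_2 below 0.05 rad)) or (horizontal distance between nut_2_seat and vessel below 0.03 m and (value of joint lever_2 above 1.1 rad and value of joint nut_2 between 0.5 and 1.2 rad and (horizontal distance between socket_medium and nut_2_seat below 0.004 m and z of socket_medium in the frame of nut_2_seat below 0.005 m and angle between socket_medium's own z axis and vertical below 0.1 rad) and contact force between the fingers and socket_medium above 2 N and (x of socket_small in the frame of tray_floor between -0.062 and 0.062 m and y of socket_small in the frame of tray_floor between -0.132 and 0.132 m and z of socket_small in the frame of tray_floor between -0.004 and 0.006 m and angle between socket_small's own z axis and vertical below 0.15 rad) and (x of socket_large in the frame of tray_floor between -0.062 and 0.062 m and y of socket_large in the frame of tray_floor between -0.132 and 0.132 m and z of socket_large in the frame of tray_floor between -0.004 and 0.006 m and angle between socket_large's own z axis and vertical below 0.15 rad) and value of joint lever_1 below 0.35 rad and value of joint nut_1 below 0.05 rad)))); the arm keeps its last pose, push and grip.
It fails at once if the nut of the vessel is turned before the vessel is vented ((horizontal distance between nut_1_seat and vessel below 0.03 m and (value of joint lever_1 below 1 rad and value of joint nut_1 above 0.15 rad)) or (horizontal distance between nut_2_seat and vessel below 0.03 m and (value of joint lever_2 below 1 rad and value of joint nut_2 above 0.15 rad))).
It fails at once if the spare head's lever or nut is moved ((horizontal distance between nut_1_seat and vessel below 0.03 m and (value of joint lever_2 above 0.35 rad or value of joint nut_2 above 0.05 rad)) or (horizontal distance between nut_2_seat and vessel below 0.03 m and (value of joint lever_1 above 0.35 rad or value of joint nut_1 above 0.05 rad))).
It fails at once if the vial, beaker, timer or jar is pushed away or knocked over (distance of any of vial, beaker, bench_timer, ointment_jar from where it was at the start of the episode above 0.03 m or angle between any of vial, beaker, bench_timer, ointment_jar's own z axis and vertical above 0.5 rad).
It fails at once if a socket is dropped or tipped over (angle between any of socket_small, socket_medium, socket_large's own z axis and vertical above 0.7 rad).
It also fails if it takes over 72 s, if anything falls off the work surface, if the arm or the gripper's body presses on something with over 40 N, if the wrist force passes 120 N, or if a joint passes its speed limit or range.

## Robot

A 7-joint arm with a two-finger parallel gripper is mounted at the origin on a cart in front of the work surface, level with it; the furniture and walls round the work are solid. World frame = base frame: x ahead of the robot, y to its left, z up, the work surface at z = 0. Lengths are in mm, angles in rad, forces in N, time in s.
With the tool pointing down it reaches from about 425 to 875 mm from the base axis. Payload 9.9 kg.
Tool frame: the origin (TCP) lies at the very end of the fingers, on their centre line; the grasp point (between the pads) lies 19 mm behind it (robot.hold_point_z is the distance from the TCP to the grasp point, in mm); z points along the fingers, y is the line along which they close (so a half turn about z gives the same grasp; the last joint's range is limited). The gripper opens to 85 mm and grips with 20 to 120 N. Pads are 22 mm wide; open, the fingers measure 114 mm over their backs; the gripper's body (76 mm by 85 mm) begins 54 mm behind the grasp point. The pads swing forward as they close: fully open they stand 13 mm farther back than shut.
Start: joints at [1.223, 0.576, 0.025, 1.437, -0.015, 1.129, -0.057], TCP at [176.011, -651.651, 231.289] pointing down, gripper open.
Joint ranges: [-2.76, 2.76], [-0.34, 2.15], [-1.52, 1.57], [0.19, 2.46], [-1.09, 4.23], [0.17, 1.99], [-2.82, 2.82]. Speed limits (rad/s): [2.22, 2.22, 3.01, 3.01, 3.14, 3.14, 3.14].

## Interface

Orientations are given as [roll, pitch, yaw] about the fixed x, y, z axes, in that order (R = Rz(yaw) Ry(pitch) Rx(roll)).
In Python, from bench import robot, imaging, trace gives the robot as it stands.
- The arm moves only by the shell command python3 -m crank 'ROWS'. ROWS is a JSON object of lists of equal length, an entry for each row: "travel": the shift along the tool's x, y, z in m, a list of three; "twist": the turn, a rotation vector about the tool's x, y, z in degrees, a list of three; "jaw": the finger opening in m, from 0 to 0.0854. In form: {"travel": [[tx, ty, tz], ...], "twist": [[wx, wy, wz], ...], "jaw": [jaw, ...]}. A call has 1 to 12 rows; each row shifts and turns the commanded pose from where the row before left it, along the tool's axes as they then stand; what a row does not reach is not made up. A row lasts 1/8 s, in which the tool goes at most 62.5 mm and 10.7 degrees, less where a joint would pass 70% of its speed; a pose out of reach is approached as far as the arm can. A call with a gripper value outside its range is refused whole. The fingers move at their own pace and stop on an object; the grip force is fixed at half the most. Time passes only in rows, so rows that do not move let the fingers close. It gives the time, the measured TCP pose, the force, the opening and the grip force at its end, in the units of the state.
- robot.state(): the state, without advancing time (a new reading comes with each control period).
- imaging.get_image(name): name is "scene" or "top" or "wrist"; returns a dict with "frame" (420x560x3 uint8, red, green, blue), "fx", "fy", "cx", "cy" (pixels), "R" (3x3) and "t" (3): a world point X has camera coordinates R X + t. Camera axes: x right, y down, z forward; pixel columns grow to the right and rows downward; lengths in mm; the calibration is good to about 2 mm. A picture is of the moment at which its call begins. There is no depth.
- robot.hand_in(): hands the job in; it is judged then, once.
Trained networks look in a picture, given as the dict that the camera call returned (one of the last four; its "shot" number tells which), for a name from the list of things; names that differ only in an ending like _2 or _b are one class to them, and where a whole thing is asked for, a point or a joint stands for the part that bears it (a point fixed in the world has none). Each returns a list of dicts, best first, with "conf" (0 to 1); they miss things now and then, are a little off and sometimes report something else, mostly with a low value. They report only what shows in the picture. A call takes as long as a camera call. They do not tell look-alikes from the thing itself.
- trace(picture, query): "region" (420x560 bool, what is visible of it) and "uv" ([column, row] in pixels, amid what is visible of it).
The state is a dict: "time": time; "qpos": joint angles; "dq": joint speeds; "effort": joint torques, N m; "ee_pos": TCP position; "tcp_rot": TCP orientation; "force": force on the tool from outside, world axes, zero at the start; "wrist_torque": the same for the moment, N m; "width": opening from 0.0 (shut) to 1.0 (fully open); "gripper_force": force on a finger pad.
Only numpy, scipy, OpenCV 4.12 (cv2) and the standard library are available. Lean on these libraries where they do the work, as an engineer would, in place of code of your own. Each camera call takes 0.05 s, during which the arm holds its last target. There are 200 camera calls.

## Working session

There is one attempt and no reset: what is moved stays moved. The work goes in short steps, Python scripts to look and compute and a shell command to move; the robot and the scene stay as the last step left them, time stands still between calls to the robot, and variables do not carry over. Pictures are saved under pics/ and viewed, at most 10 in all, crops included, and the job is handed in when it is done.

```bash
mkdir -p pics; ls; python3 - <<'E'
from bench import robot, imaging, trace
import cv2, numpy as np
s=robot.state(); print(s)
ims=[]
for n in ("scene","top"):
    p=imaging.get_image(n); cv2.imwrite(f"pics/{n}0.png",cv2.cvtColor(p["frame"],cv2.COLOR_RGB2BGR))
    print(n,p["fx"],p["cx"],p["cy"],(-p["R"].T@p["t"]).round(),p["R"].round(2).tolist())
    for q in ("vessel","head_stand","head_1","nut_1_seat","lever_1_grip","socket_small","socket_medium","socket_large","tray","vial","beaker","bench_timer","ointment_jar"):
        print(q,[(round(d["conf"],2),np.round(d["uv"]).tolist(),int(d["region"].sum())) for d in trace(p,q)])
E
```

```text
pics
{'time': 0.0, 'qpos': array([ 1.2231817 ,  0.57650989,  0.02484002,  1.43791683, -0.01500243,
        1.12897872, -0.05650128]), 'dq': array([ 3.07585185e-04, -1.54137323e-03, -6.00144490e-05, -1.27935046e-03,
       -1.05078833e-04,  1.18753481e-03,  6.05190722e-04]), 'effort': array([-2.84877260e-04, -7.65749288e+01,  2.25083336e+00, -2.85966754e+01,
        1.55077048e-02,  1.27355300e-02,  1.22813145e-05]), 'ee_pos': array([ 175.90774127, -651.20979548,  230.45438072]), 'tcp_rot': array([-3.13996633e+00,  8.00353222e-05,  2.63849753e-01]), 'force': array([-0.61991089,  1.01612271,  0.66285097]), 'wrist_torque': array([ 0.0302415 , -0.04635245, -0.00476144]), 'gripper_force': 0.0, 'width': 1.000776426594237}
scene 423.74837219131786 279.18399482886497 215.28837375519984 [ 145.  664. 1002.] [[-0.88, -0.47, 0.02], [-0.35, 0.63, -0.69], [0.31, -0.62, -0.72]]
vessel [(0.88, [242.0, 286.0], 535), (0.32, [227.0, 225.0], 312)]
head_stand [(0.83, [205.0, 228.0], 530)]
head_1 [(0.88, [199.0, 206.0], 786), (0.62, [239.0, 265.0], 1016), (0.51, [264.0, 266.0], 55)]
nut_1_seat [(0.39, [24
[... 717 characters left out ...]
-0.98]]
vessel [(0.59, [224.0, 214.0], 206)]
head_stand [(0.54, [252.0, 153.0], 183), (0.41, [158.0, 227.0], 719)]
head_1 [(0.94, [252.0, 136.0], 810), (0.91, [214.0, 203.0], 882)]
nut_1_seat []
lever_1_grip [(0.4, [212.0, 223.0], 50)]
socket_small [(0.71, [408.0, 278.0], 140), (0.52, [208.0, 149.0], 95), (0.51, [377.0, 299.0], 117), (0.42, [154.0, 228.0], 756)]
socket_medium [(0.38, [156.0, 226.0], 735)]
socket_large [(0.61, [282.0, 217.0], 174)]
tray [(0.61, [303.0, 229.0], 2283)]
vial [(0.45, [177.0, 207.0], 47)]
beaker [(0.77, [158.0, 224.0], 755)]
bench_timer [(0.67, [223.0, 214.0], 230), (0.64, [360.0, 268.0], 383), (0.53, [178.0, 207.0], 75)]
ointment_jar [(0.77, [264.0, 165.0], 293)]
```

```bash
python3 - <<'E'
import cv2
a=cv2.imread("pics/top0.png")[100:330,130:430]; cv2.imwrite("pics/top0c.png",cv2.resize(a,None,fx=2.6,fy=2.6,interpolation=cv2.INTER_CUBIC))
a=cv2.imread("pics/scene0.png")[150:370,140:430]; cv2.imwrite("pics/scene0c.png",cv2.resize(a,None,fx=2.7,fy=2.7,interpolation=cv2.INTER_CUBIC))
E
```

```text
(no output)
```

View pics/top0c.png

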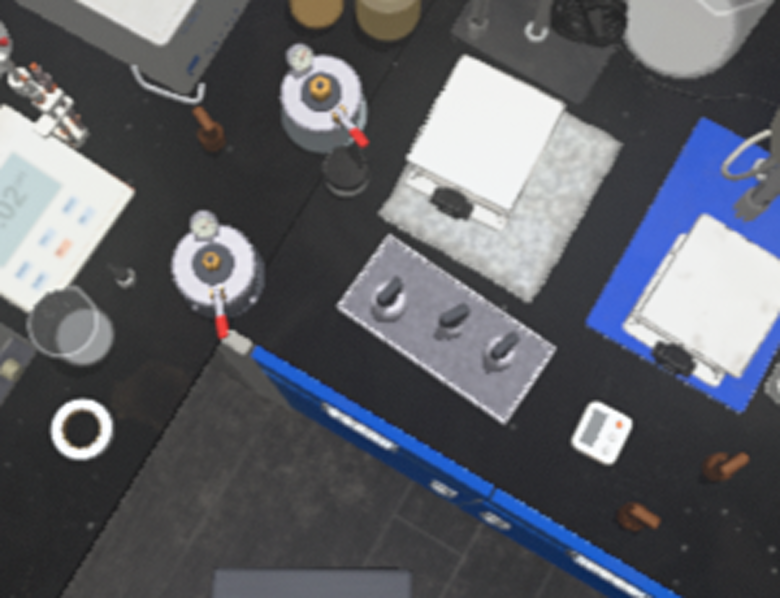

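View pics/scene0c.png

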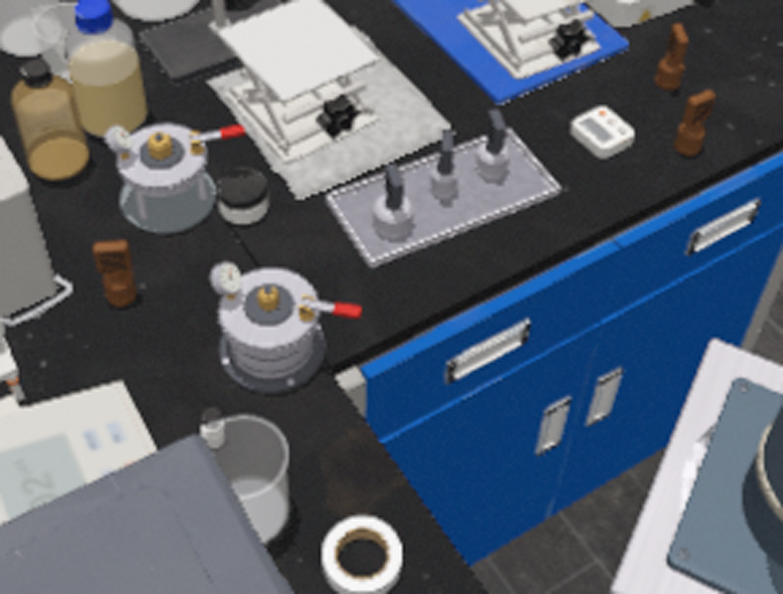

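The top view shows the vessel head at crop px (213,262) with its lever towards (222,330). The spare head is at (322,88). The tray's three sockets are at about (390,298), (453,322) and (502,352), looking large, small and medium. The brown lookalikes stand outside the tray. Next I'll compute positions.

```bash
cat > h.py <<'E'
import numpy as np, cv2
from bench import robot, imaging, trace
def ray(p,uv,z):
    d=p["R"].T@np.array([(uv[0]-p["cx"])/p["fx"],(uv[1]-p["cy"])/p["fy"],1]); c=-p["R"].T@p["t"]
    return (c+d*(z-c[2])/d[2])
def proj(p,X):
    c=p["R"]@np.asarray(X,float)+p["t"]; return np.array([p["fx"]*c[0]/c[2]+p["cx"],p["fy"]*c[1]/c[2]+p["cy"]])
def save(p,name,box=None,f=1):
    a=cv2.cvtColor(p["frame"],cv2.COLOR_RGB2BGR)
    if box: a=a[box[1]:box[3],box[0]:box[2]]
    cv2.imwrite(f"pics/{name}.png",cv2.resize(a,None,fx=f,fy=f,interpolation=cv2.INTER_CUBIC))
E
python3 - <<'E'
from h import *
t=imaging.get_image("top"); s=imaging.get_image("scene")
T=lambda u,v:(u/2.6+130,v/2.6+100); S=lambda u,v:(u/2.7+140,v/2.7+150)
for n,a,b,z in [("vessel nut top",(211,260),(268,292),62+40),("vessel lever grip",(222,326),(346,310),62+36),("spare nut",(320,86),(159,143),102),("spare grip",(358,134),(232,132),98),
 ("gauge v",(204,224),(226,275),112),("sockA top",(392,285),(394,172),90),("sockB top",(456,312),(446,138),90),("sockC top",(506,341),(495,118),90),
 ("trayL",(338,305),(330,199),12),("trayT",(390,236),(372,262),12),("trayR",(555,348),(513,130),12),("trayB",(507,422),(560,187),12),("timer",(602,432),(604,130),21),("beaker",(65,325),(252,430),105),("vial",(125,275),(211,418),45),("jar",(346,172),(243,180),41)]:
    print(n,ray(t,T(*a),z).round(),ray(s,S(*b),z).round())
E
```

```text
vessel nut top [555.  80. 102.] [554.  85. 102.]
vessel lever grip [476.  64.  98.] [477.  64.  98.]
spare nut [775. -45. 102.] [771. -35. 102.]
spare grip [715. -92.  98.] [713. -93.  98.]
gauge v [596.  88. 112.] [597.  93. 112.]
sockA top [ 529. -136.   90.] [ 526. -134.   90.]
sockB top [ 497. -212.   90.] [ 499. -211.   90.]
sockC top [ 463. -271.   90.] [ 464. -269.   90.]
trayL [518. -69.  12.] [ 604. -126.   12.]
trayT [ 608. -133.   12.] [516. -65.  12.]
trayR [ 467. -341.   12.] [ 462. -340.   12.]
trayB [ 374. -280.   12.] [ 374. -276.   12.]
timer [ 362. -395.   21.] [ 360. -386.   21.]
beaker [474. 247. 105.] [483. 226. 105.]
vial [547. 194.  45.] [547. 205.  45.]
jar [684. -77.  41.] [694. -80.  41.]
```

```bash
python3 -m crank '{"travel":[[0.0365,-0.0326,-0.0064],[0.0365,-0.0326,-0.0064],[0.0365,-0.0326,-0.0064],[0.0365,-0.0326,-0.0064],[0.0365,-0.0326,-0.0064],[0.0365,-0.0326,-0.0064],[0.0365,-0.0326,-0.0064],[0.0365,-0.0326,-0.0064],[0.0365,-0.0326,-0.0064],[0.0365,-0.0326,-0.0064],[0.0365,-0.0326,-0.0064],[0,0,0]],"twist":[[0,0,0],[0,0,0],[0,0,0],[0,0,0],[0,0,0],[0,0,0],[0,0,0],[0,0,0],[0,0,0],[0,0,0],[0,0,0],[0,0,0]],"jaw":[0.0854,0.0854,0.0854,0.0854,0.0854,0.0854,0.0854,0.0854,0.0854,0.0854,0.0854,0.0854]}'
python3 - <<'E'
from h import *
p=imaging.get_image("wrist"); s=robot.state()
print(s["ee_pos"],s["tcp_rot"],s["qpos"].round(2)); print(p["fx"],(-p["R"].T@p["t"]).round(),p["R"].round(2).tolist())
for X in [(528,-135,90),(498,-211,90),(463,-270,90)]: print(proj(p,X).round())
print([(round(d["conf"],2),q,d["uv"]) for q in ("socket_small","socket_medium","socket_large") for d in trace(p,q)])
save(p,"w1",None,1.4)
E
```

```text
time: 3.0
ee_pos: [472.5, -196.9, 302.3]
tcp_rot: [-3.141, -0.002, 0.271]
force: [0.1, -0.9, 0.2]
width: 1.0
gripper_force: 0.0
[ 471.00994203 -199.23577893  301.93525458] [ 3.14152321e+00 -7.05140406e-04  2.67459728e-01] [ 0.4   0.27 -0.13  1.75  0.04  1.13 -1.04]
337.0488056820836 [ 550. -176.  444.] [[0.27, -0.96, -0.0], [-0.91, -0.25, 0.32], [-0.31, -0.08, -0.95]]
[227. 109.]
[291. 158.]
[334. 203.]
[(0.81, 'socket_small', [471.2, 330.9]), (0.76, 'socket_small', [289.7, 153.0]), (0.54, 'socket_small', [373.7, 338.5]), (0.73, 'socket_large', [86.9, 47.9]), (0.57, 'socket_large', [232.2, 108.8])]
```

View pics/w1.png

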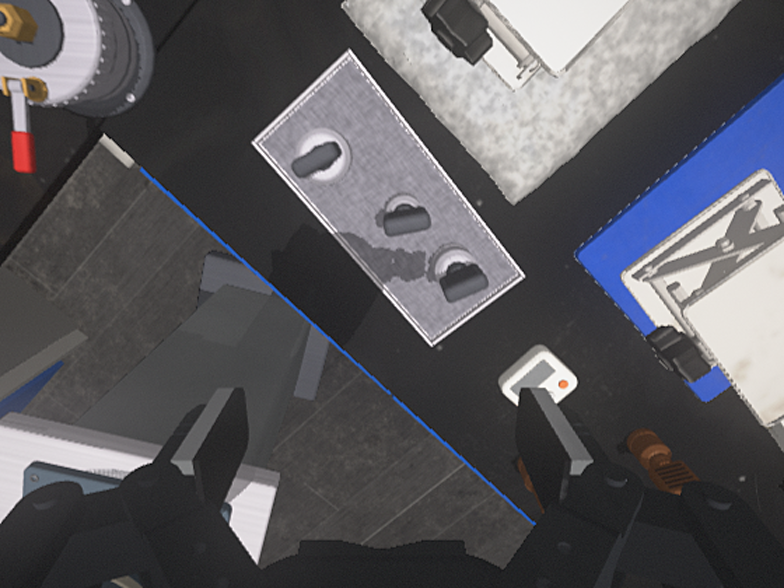

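```bash
python3 -m crank '{"travel":[[0.0093,-0.0315,0.0125],[0.0093,-0.0315,0.0125],[0.0093,-0.0315,0.0125],[0.0093,-0.0315,0.0125],[0.0093,-0.0315,0.0125],[0.0093,-0.0315,0.0125],[0.0093,-0.0315,0.0125],[0.0093,-0.0315,0.0125],[0,0,0],[0,0,0]],"twist":[[0,0,0],[0,0,0],[0,0,0],[0,0,0],[0,0,0],[0,0,0],[0,0,0],[0,0,0],[0,0,3.1],[0,0,0]],"jaw":[0.05,0.05,0.05,0.05,0.05,0.05,0.05,0.05,0.05,0.05]}'
python3 - <<'E'
from h import *
p=imaging.get_image("wrist"); s=robot.state(); np.save("w2.npy",p,allow_pickle=True)
print(s["ee_pos"],s["tcp_rot"]); print((-p["R"].T@p["t"]).round(),proj(p,(555,81,100)))
save(p,"w2",None,1.4)
E
```

```text
time: 4.45
ee_pos: [476.2, 60.9, 201.5]
tcp_rot: [3.141, 0.0, 0.208]
force: [0.6, -0.6, 0.6]
width: 0.59
gripper_force: 0.0
[476.25274864  60.73153067 201.6653121 ] [3.14113080e+00 2.57908832e-04 2.08943373e-01]
[556.  77. 343.] [266.33164523  96.5664804 ]
```

View pics/w2.png

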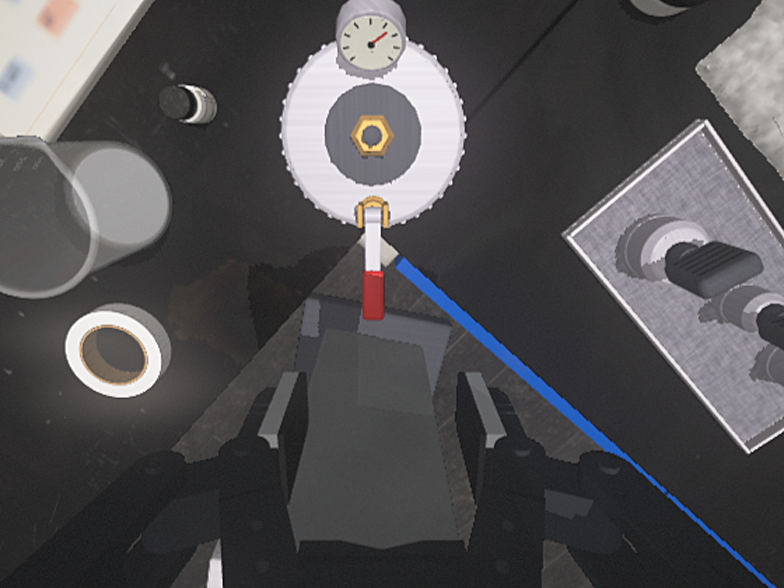

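The close view has the nut at px (372,135), the grip at (373,295) and the hinge at about (373,212), all in the 1.4x picture. The nut looks about 19 mm across next to the 52 mm washer.

```bash
python3 - <<'E'
from h import *
p=np.load("w2.npy",allow_pickle=True).item(); f=p["frame"]
hsv=cv2.cvtColor(f,cv2.COLOR_RGB2HSV)
def comp(m,near):
    n,l,st,c=cv2.connectedComponentsWithStats(m.astype(np.uint8)); ys,xs=np.nonzero(m)
    i=np.argmin((xs-near[0])**2+(ys-near[1])**2); return l==l[ys[i],xs[i]]
br=comp((hsv[...,0]>8)&(hsv[...,0]<32)&(hsv[...,1]>90)&(hsv[...,2]>50),(266,92))
cs,_=cv2.findContours(br.astype(np.uint8),cv2.RETR_EXTERNAL,cv2.CHAIN_APPROX_NONE); h=cv2.convexHull(max(cs,key=len))[:,0]
W=np.array([ray(p,u,95)[:2] for u in h]); print("n",br.sum())
ang=np.arange(0,180,2.5); wid=[np.ptp(W@[np.cos(np.radians(a)),np.sin(np.radians(a))]) for a in ang]
print([(a,round(w,1)) for a,w in zip(ang,wid)])
# three-fold folding
w=np.array(wid); print("fold60",[(a,round(np.mean(w[k::24]),2)) for k,a in enumerate(ang[:24])])
print("centre",[ (np.max(W@d)+np.min(W@d))/2 for d in np.eye(2)], W.mean(0))
wash=comp((hsv[...,1]<60)&(hsv[...,2]>50)&(hsv[...,2]<120),(245,95))
hd=comp((hsv[...,2]>150)&(hsv[...,1]<50),(230,60))
for m,z in((wash,80),(hd,80)):
    cs,_=cv2.findContours(m.astype(np.uint8),cv2.RETR_EXTERNAL,cv2.CHAIN_APPROX_NONE); c=max(cs,key=len)[:,0]
    e=cv2.fitEllipse(np.array([ray(p,u,z)[:2] for u in c],np.float32)); print("ell",e)
red=comp(((hsv[...,0]<6)|(hsv[...,0]>174))&(hsv[...,1]>150)&(hsv[...,2]>60),(266,210))
ys,xs=np.nonzero(red); uv=np.c_[xs,ys].astype(np.float32); r=cv2.minAreaRect(uv); print("red",r,len(xs))
b=cv2.boxPoints(r); print([ray(p,u,102).round(1).tolist() for u in b])
print("brackets",ray(p,(373/1.4,212/1.4),93).round(1), "lever axis dir", [ray(p,(373/1.4,y/1.4),96).round(1) for y in (215,318)])
E
```

```text
n 482
[(np.float64(0.0), np.float64(19.6)), (np.float64(2.5), np.float64(19.3)), (np.float64(5.0), np.float64(19.0)), (np.float64(7.5), np.float64(18.6)), (np.float64(10.0), np.float64(18.2)), (np.float64(12.5), np.float64(17.9)), (np.float64(15.0), np.float64(18.3)), (np.float64(17.5), np.float64(18.7)), (np.float64(20.0), np.float64(19.1)), (np.float64(22.5), np.float64(19.4)), (np.float64(25.0), np.float64(19.7)), (np.float64(27.5), np.float64(19.9)), (np.float64(30.0), np.float64(20.1)), (np.float64(32.5), np.float64(20.3)), (np.float64(35.0), np.float64(20.4)), (np.float64(37.5), np.float64(20.5)), (np.float64(40.0), np.float64(20.6)), (np.float64(42.5), np.float64(20.6)), (np.float64(45.0), np.float64(20.6)), (np.float64(47.5), np.float64(20.5)), (np.float64(50.0), np.float64(20.4)), (np.float64(52.5), np.float64(20.2)), (np.float64(55.0), np.float64(20.1)), (np.float64(57.5), np.float64(19.9)), (np.float64(60.0), np.float64(19.7)), (np.float64(62.5), np.float64(19.5)), (np.float64(65.0), np.float64(19.3)), (np.float64(67.5), np.float64(19.1)), (np.float64(70.0), np.float64(18.
[... 2456 characters left out ...]
float64(50.0), np.float64(20.38)), (np.float64(52.5), np.float64(20.26)), (np.float64(55.0), np.float64(20.11)), (np.float64(57.5), np.float64(19.93))]
centre [np.float64(554.7927936374308), np.float64(81.64131968468288)] [554.96619264  82.93303148]
ell ((892.919677734375, 161.30203247070312), (0.5498142242431641, 775.0379638671875), 100.16639709472656)
ell ((559.7625732421875, 82.58741760253906), (94.84789276123047, 103.45759582519531), 103.48100280761719)
red ((266.0, 210.0), (34.0, 14.0), 90.0) 509
[[487.6, 72.7, 102.0], [489.7, 62.5, 102.0], [463.2, 57.0, 102.0], [461.0, 67.5, 102.0]]
brackets [517.4  73.3  93. ] lever axis dir [array([516.3,  73.1,  96. ]), array([459.8,  61.5,  96. ])]
```

```bash
python3 -m crank '{"travel":[[0,-0.0044,0],[0,0,0.0385],[0,0,0.0385],[0,0,0.0385],[0,0,0],[0,0,0],[0,0,0],[0,0,0],[0,0,0]],"twist":[[0,0,0],[0,0,0],[0,0,0],[0,0,0],[0,0,0],[0,0,0],[0,0,0],[0,0,0],[0,0,0]],"jaw":[0.05,0.05,0.05,0.05,0.05,0,0,0,0]}'
```

```text
time: 5.62
ee_pos: [476.2, 65.9, 87.1]
tcp_rot: [3.141, -0.002, 0.209]
force: [1.0, -2.1, 5.2]
width: 0.121
gripper_force: 60.6
```

```bash
python3 -m crank '{"travel":[[0.0017,0,-0.0084],[0.0033,0,-0.0079],[0.0049,0,-0.0071],[0.0061,0,-0.006],[0.0072,0,-0.0046],[0.008,0,-0.0031],[0.0084,0,-0.0015],[0.002,0,0],[0,0,0]],"twist":[[0,0,0],[0,0,0],[0,0,0],[0,0,0],[0,0,0],[0,0,0],[0,0,0],[0,0,0],[0,0,0]],"jaw":[0,0,0,0,0,0,0,0,0]}'
```

```text
time: 6.75
ee_pos: [516.2, 74.4, 126.0]
tcp_rot: [3.141, -0.0, 0.209]
force: [-4.6, -6.1, 8.4]
width: 0.076
gripper_force: 59.9
```

```bash
python3 -m crank '{"travel":[[0,0,0],[0,0,0],[0,0,0],[0,0,-0.05],[0,0,-0.05],[0,0,0]],"twist":[[0,0,0],[0,0,0],[0,0,0],[0,0,0],[0,0,0],[0,0,0]],"jaw":[0.05,0.05,0.05,0.05,0.05,0.05]}'
python3 - <<'E'
from h import *
p=imaging.get_image("wrist"); q=imaging.get_image("scene"); np.save("w3.npy",p,allow_pickle=True)
a=cv2.resize(cv2.cvtColor(p["frame"],cv2.COLOR_RGB2BGR)[0:300],(560,300)); b=cv2.resize(cv2.cvtColor(q["frame"],cv2.COLOR_RGB2BGR)[150:310,170:340],(340,320))[:300]
cv2.imwrite("pics/w3.png",cv2.resize(np.hstack([a,b[:, :240]]),None,fx=1,fy=1)); print(robot.state()["ee_pos"])
E
```

```text
time: 7.5
ee_pos: [518.1, 75.7, 228.4]
tcp_rot: [-3.141, -0.007, 0.21]
force: [-0.1, 0.2, -1.1]
width: 0.586
gripper_force: 0.0
[516.0618323   75.02087124 224.9285731 ]
```

View pics/w3.png

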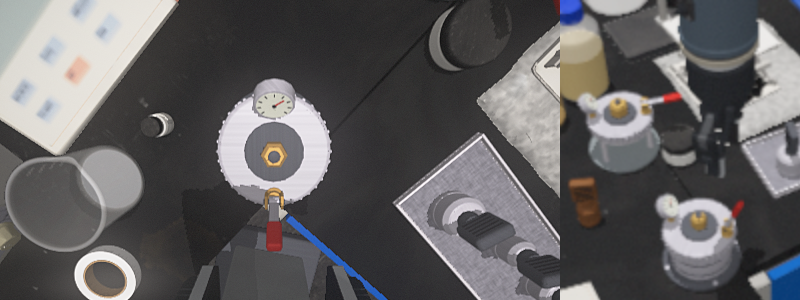

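The lever has risen but still leans towards its -x. The red grip is at (274,235) in the wrist view, below the hinge at (274,195). I'll work out its angle.

```bash
python3 - <<'E'
from h import *
p=np.load("w3.npy",allow_pickle=True).item(); q=imaging.get_image("scene")
ex=np.array([np.cos(.213),np.sin(.213),0]); H=np.array([555,82,93])-40*ex
for im,near in((p,(274,235)),(q,(290,260))):
    hsv=cv2.cvtColor(im["frame"],cv2.COLOR_RGB2HSV); m=((hsv[...,0]<6)|(hsv[...,0]>174))&(hsv[...,1]>150)&(hsv[...,2]>50)
    n,l,st,c=cv2.connectedComponentsWithStats(m.astype(np.uint8)); print([(c[i].round(1),st[i,:4].tolist(),st[i,4]) for i in range(1,n) if st[i,4]>20 and np.hypot(*(c[i]-near))<40])
    for a in (.7,.9,1.1,1.3,1.5): print(a,proj(im,H+43*(-ex*np.cos(a)+[0,0,np.sin(a)])).round(1))
E
```

```text
[(array([273.8, 236.1]), [267, 222, 15, 29], np.int32(416))]
0.7 [273.8 249.7]
0.9 [273.8 245.7]
1.1 [273.8 239.6]
1.3 [273.8 231.4]
1.5 [273.8 221.5]
[(array([258.3, 254.1]), [256, 251, 6, 8], np.int32(26))]
0.7 [265.6 259.2]
0.9 [263.3 257.3]
1.1 [260.7 255.5]
1.3 [257.7 254.1]
1.5 [254.6 253. ]
```

```bash
python3 -m crank '{"travel":[[-0.045,0.0013,0],[0,0,0.05],[0,0,0.05],[0,0,0],[0.009,0,0],[0.009,0,0],[0.006,0,0],[0.003,0,0],[0.001,0,0],[0,0,0]],"twist":[[0,0,0],[0,0,0],[0,0,0],[0,0,0],[0,0,0],[0,0,0],[0,0,0],[0,0,0],[0,0,0],[0,0,0]],"jaw":[0,0,0,0,0,0,0,0,0,0]}'
```

```text
time: 8.9
ee_pos: [499.1, 69.9, 124.8]
tcp_rot: [3.141, 0.001, 0.21]
force: [-4.4, -1.2, 3.3]
width: -0.006
gripper_force: 2.0
```

```bash
python3 -m crank '{"travel":[[0.002,0,0],[0.001,0,0],[0,0,0],[-0.02,0,0],[0,0,-0.06],[0,0,-0.06],[0,0,0]],"twist":[[0,0,0],[0,0,0],[0,0,0],[0,0,0],[0,0,0],[0,0,0],[0,0,0]],"jaw":[0,0,0,0,0,0,0]}'
python3 - <<'E'
from h import *
p=imaging.get_image("wrist"); q=imaging.get_image("scene")
ex=np.array([np.cos(.213),np.sin(.213),0]); H=np.array([555,82,93])-40*ex
for im,near in((p,(274,235)),(q,(290,260))):
    hsv=cv2.cvtColor(im["frame"],cv2.COLOR_RGB2HSV); m=((hsv[...,0]<6)|(hsv[...,0]>174))&(hsv[...,1]>150)&(hsv[...,2]>50)
    n,l,st,c=cv2.connectedComponentsWithStats(m.astype(np.uint8)); print([(c[i].round(1),st[i,:4].tolist(),st[i,4]) for i in range(1,n) if st[i,4]>20 and np.hypot(*(c[i]-near))<80])
    for a in (1.1,1.3,1.5): print(a,proj(im,H+43*(-ex*np.cos(a)+[0,0,np.sin(a)])).round(1))
s=robot.state();print(s["ee_pos"],s["tcp_rot"],s["qpos"].round(2))
E
```

```text
time: 9.78
ee_pos: [485.9, 67.3, 249.3]
tcp_rot: [3.141, -0.01, 0.209]
force: [0.3, -0.4, -0.8]
width: -0.001
gripper_force: 0.0
[(array([271.1, 175.1]), [264, 168, 16, 13], np.int32(157))]
1.1 [271.7 191.1]
1.3 [271.7 182.2]
1.5 [271.6 171.9]
[(array([253.7, 251.4]), [252, 248, 4, 9], np.int32(27))]
1.1 [260.7 255.5]
1.3 [257.7 254.1]
1.5 [254.6 253. ]
[483.55649543  66.54174384 245.30842498] [ 3.14142617e+00 -2.28864991e-03  2.09480191e-01] [-0.05  0.29 -0.24  1.89  0.08  0.97 -1.69]
```

```bash
python3 -m crank '{"travel":[[-0.0073,0.0457,0.0092],[-0.0073,0.0457,0.0092],[-0.0073,0.0457,0.0092],[-0.0073,0.0457,0.0092],[-0.0073,0.0457,0.0092],[-0.0073,0.0457,0.0092],[0,0,0],[0,0,0],[0,0,0],[0,0,0],[0,0,0],[0,0,0]],"twist":[[0,0,0],[0,0,0],[0,0,0],[0,0,0],[0,0,0],[0,0,0],[0,0,-10.1],[0,0,-10.1],[0,0,-10.1],[0,0,-10.1],[0,0,-10.1],[0,0,-10.1]],"jaw":[0.04,0.04,0.04,0.04,0.04,0.04,0.04,0.04,0.04,0.04,0.04,0.04]}'; python3 -m crank '{"travel":[[0,0,0],[0,0,0],[0,0,0],[0,0,0],[0,0,0]],"twist":[[0,0,-10.1],[0,0,-10.1],[0,0,-10.1],[0,0,-10.1],[0,0,0]],"jaw":[0.04,0.04,0.04,0.04,0.04]}'
python3 - <<'E'
from h import *
p=imaging.get_image("wrist"); s=robot.state(); np.save("w4.npy",p,allow_pickle=True)
print(s["ee_pos"],s["tcp_rot"],s["qpos"].round(2)); print((-p["R"].T@p["t"]).round(),proj(p,(498,-211,90)),proj(p,(498,-211,4.5)))
save(p,"w4",None,1.4)
E
```

```text
time: 11.38
ee_pos: [496.6, -210.5, 187.9]
tcp_rot: [-3.139, -0.001, 1.273]
force: [-0.8, -0.5, 0.6]
width: 0.47
gripper_force: 0.0
time: 12.0
ee_pos: [496.6, -210.6, 188.1]
tcp_rot: [-3.141, -0.002, 1.972]
force: [-0.5, -0.5, 0.4]
width: 0.471
gripper_force: 0.0
[ 496.74413204 -210.6473757   188.34988924] [-3.14073191e+00 -1.96123452e-03  1.96869291e+00] [ 0.73  0.47 -0.61  1.84  0.33  0.94  0.37]
[ 463. -136.  330.] [276.23744474 213.77143336] [275.3506962  185.66313014]
```

View pics/w4.png

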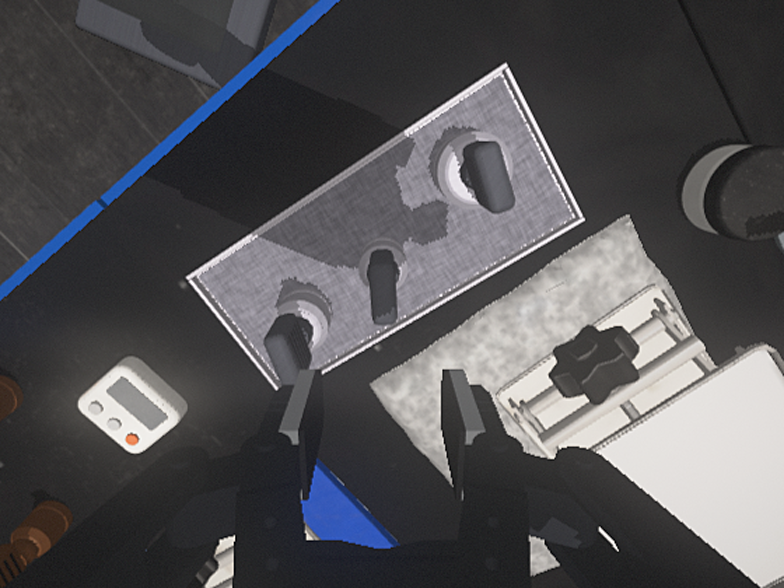

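The small socket's wing runs from about (383,252) to (384,322), nearly in line with the fingers, whose mid column is about 380. I'll fit the wing box to the dark region.

```bash
cat > fit.py <<'E'
from h import *
from scipy.optimize import minimize
def box(x,y,yaw,z0,z1):
    c,s=np.cos(yaw),np.sin(yaw); return np.array([(x+c*a-s*b,y+s*a+c*b,z) for a in(-18,18) for b in(-7,7) for z in(z0,z1)])
def mask(p,P):
    m=np.zeros((420*4,560*4),np.uint8); uv=np.array([proj(p,X) for X in P]); cv2.fillConvexPoly(m,cv2.convexHull((uv*4+1.5).round().astype(np.int32)),255)
    return cv2.resize(m,(560,420),interpolation=cv2.INTER_AREA)/255.
def fitwing(p,x,y,yaw,zb,roi=25,thr=62):
    g=cv2.cvtColor(p["frame"],cv2.COLOR_RGB2GRAY); c=proj(p,(x,y,zb+66)).astype(int)
    d=np.zeros(g.shape,np.uint8); d[c[1]-42:c[1]+42,c[0]-roi:c[0]+roi]=1
    dark=((g<thr)&(d>0)).astype(np.uint8); n,l,st,_=cv2.connectedComponentsWithStats(dark); dark=(l==1+np.argmax(st[1:,4])).astype(float)
    f=lambda q:np.abs(mask(p,box(q[0],q[1],q[2]/50,zb+46,zb+86))-dark).sum()
    best=min((minimize(f,[x+a,y+b,(yaw+w)*50],method="Nelder-Mead",options=dict(initial_simplex=np.array([x+a,y+b,(yaw+w)*50])+np.array([[0,0,0],[6,0,0],[0,6,0],[0,0,6]]))) for a in(-3,3) for b in(-3,3) for w in(-.08,.08)),key=lambda r:r.fun)
    return best.x[0],best.x[1],best.x[2]/50,best.fun,dark.sum()
E
python3 - <<'E'
from fit import *
p=np.load("w4.npy",allow_pickle=True).item()
g=cv2.cvtColor(p["frame"],cv2.COLOR_RGB2GRAY); print(g[208,255:295],g[160:240:2,274])
for t in(52,62,72): print(t,fitwing(p,497,-210,1.97,4.5,thr=t))
E
```

```text
[141 149 155 156 158 150 144 148 155  96  53  64  67  70  69  71  72  70
  72  70  71  72  71  69  68  67  62  65 130 150 148 148 147 143 143 150
 147 146 154 145] [ 90  98  96  87  94 111  95 101 132  63  56  58  56  58  61  72  68  72
  71  69  71  68  70  72  70  69  73  71  71  71  68  72  66 101  96  88
 112 164 115 153]
52 (np.float64(515.5925925925926), np.float64(-241.01234567901236), np.float64(2.0527160493827155), np.float64(1042.5843137254901), np.float64(32.0))
62 (np.float64(493.4079679948361), np.float64(-210.03888996273884), np.float64(1.8959167178124545), np.float64(858.8), np.float64(242.0))
72 (np.float64(495.7201253915358), np.float64(-210.9860629041782), np.float64(2.021882424169029), np.float64(349.478431372549), np.float64(778.0))
```

```bash
python3 - <<'E'
from fit import *
p=np.load("w4.npy",allow_pickle=True).item()
for t in(76,80,85): print(t,fitwing(p,497,-210,1.97,4.5,thr=t))
E
```

```text
76 (np.float64(493.9159218535664), np.float64(-207.42073366769552), np.float64(2.000953467935527), np.float64(282.1490196078431), np.float64(847.0))
80 (np.float64(495.43522207448456), np.float64(-210.21660719233788), np.float64(2.019122825962565), np.float64(271.5490196078431), np.float64(861.0))
85 (np.float64(494.6799966318495), np.float64(-208.5886431762418), np.float64(2.0152405916780647), np.float64(259.74901960784314), np.float64(879.0))
```

```bash
python3 -m crank '{"travel":[[0.002,-0.001,0],[0,0,0.034],[0,0,0.034],[0,0,0.034],[0,0,0.034],[0,0,0],[0,0,0],[0,0,0],[0,0,0],[0,0,0]],"twist":[[0,0,-2.6],[0,0,0],[0,0,0],[0,0,0],[0,0,0],[0,0,0],[0,0,0],[0,0,0],[0,0,0],[0,0,0]],"jaw":[0.04,0.04,0.04,0.04,0.04,0.04,0,0,0,0]}'
```

```text
time: 13.3
ee_pos: [496.4, -209.5, 55.0]
tcp_rot: [3.14, 0.002, 2.018]
force: [-0.6, 0.6, 8.6]
width: 0.153
gripper_force: 59.6
```

```bash
python3 -m crank '{"travel":[[0,0,-0.01],[0,0,-0.02],[0,0,-0.03],[0,0,-0.03],[0,0,-0.025],[0,0,-0.01],[0,0,0]],"twist":[[0,0,0],[0,0,0],[0,0,0],[0,0,0],[0,0,0],[0,0,0],[0,0,0]],"jaw":[0,0,0,0,0,0,0]}'
python3 - <<'E'
from fit import *
p=imaging.get_image("wrist"); s=robot.state(); np.save("w5.npy",p,allow_pickle=True)
print(s["ee_pos"],s["tcp_rot"],s["width"],s["force"])
save(p,"w5",(180,150,400,360),2.6)
E
```

```text
time: 14.18
ee_pos: [495.6, -209.6, 179.0]
tcp_rot: [3.141, 0.001, 2.017]
force: [-0.1, 0.5, -1.5]
width: 0.151
gripper_force: 58.4
[ 495.21384709 -209.39046599  178.27758602] [-3.14122235e+00 -1.42403340e-04  2.01767631e+00] 0.16000240833732807 [ 0.2151731   0.33927547 -1.3384025 ]
```

View pics/w5.png

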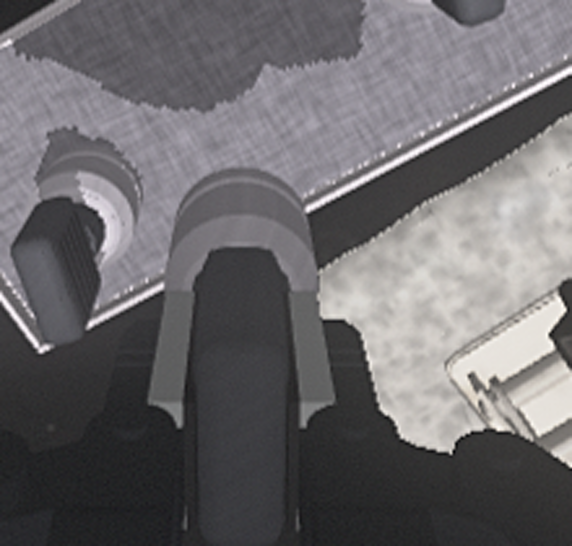

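```bash
python3 -m crank '{"travel":[[0.012,0.013,0],[0.025,0.027,0],[0.027,0.03,0],[0.027,0.03,0],[0.027,0.03,0],[0.027,0.03,0],[0.023,0.024,0],[0.012,0.013,0],[0,0,0],[0,0,0],[0,0,0],[0,0,0]],"twist":[[0,0,0],[0,0,0],[0,0,0],[0,0,0],[0,0,0],[0,0,0],[0,0,0],[0,0,0],[0,0,-8.3],[0,0,-8.3],[0,0,0],[0,0,0]],"jaw":[0,0,0,0,0,0,0,0,0,0,0,0]}'
python3 - <<'E'
from fit import *
p=imaging.get_image("wrist"); s=robot.state(); np.save("w6.npy",p,allow_pickle=True); np.save("s6.npy",s,allow_pickle=True)
print(s["ee_pos"],s["tcp_rot"],s["width"],s["force"])
save(p,"w6",(130,20,430,320),2)
E
```

```text
time: 15.72
ee_pos: [595.2, 37.9, 178.3]
tcp_rot: [-3.141, -0.0, 2.304]
force: [0.3, -0.6, -1.4]
width: 0.154
gripper_force: 58.5
[595.27314717  37.96125309 178.45003583] [-3.14130349e+00 -1.26619178e-04  2.30451040e+00] 0.15606717760381447 [ 0.59457071 -0.11368082 -1.51259576]
```

View pics/w6.png

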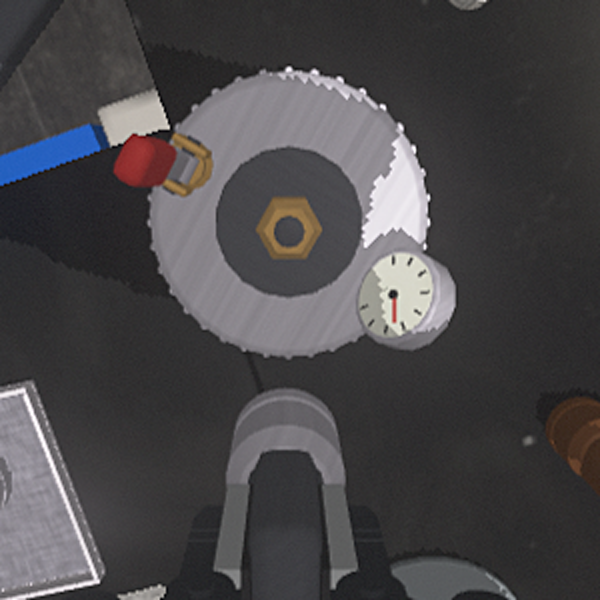

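The nut's flats lie square to the tool x at this yaw, with its centre near (289,228) in the crop. The held socket is upright, with its rim front near (286,388). Next I'll measure the offset between them in this one picture.

```bash
python3 - <<'E'
from fit import *
from scipy.optimize import least_squares
p=np.load("w6.npy",allow_pickle=True).item(); s=np.load("s6.npy",allow_pickle=True).item()
f=p["frame"]; g=cv2.cvtColor(f,cv2.COLOR_RGB2GRAY).astype(float); hsv=cv2.cvtColor(f,cv2.COLOR_RGB2HSV)
yaw=s["tcp_rot"][2]; X=np.array([np.cos(yaw),np.sin(yaw)]); Y=np.array([np.sin(yaw),-np.cos(yaw)])
tf=lambda w:np.array([(w-s["ee_pos"][:2])@X,(w-s["ee_pos"][:2])@Y])
# nut
br=((hsv[...,0]>8)&(hsv[...,0]<32)&(hsv[...,1]>80)&(hsv[...,2]>45)); n,l,st,c=cv2.connectedComponentsWithStats(br.astype(np.uint8)); k=l[128,262:268].max() or l[134,264:290].max(); k=min((i for i in range(1,n) if st[i,4]>60),key=lambda i:np.hypot(*(c[i]-(274.5,134))))
cs,_=cv2.findContours((l==k).astype(np.uint8),cv2.RETR_EXTERNAL,cv2.CHAIN_APPROX_NONE); h=cv2.convexHull(cs[0])[:,0]
W=np.array([tf(ray(p,u,95.5)[:2]) for u in h]); print("nut hull tf mid",(W.max(0)+W.min(0))/2,np.ptp(W,axis=0))
w=[]
for a in range(-20,21): d=np.array([np.cos(np.radians(a)),np.sin(np.radians(a))]); w.append(np.ptp(W@d))
print("min width at tool angle",np.argmin(w)-20,min(w))
# radial edge search helper
def edges(c,angs,r0,r1,sign):
    out=[]
    for a in angs:
        rr=np.arange(r0,r1,.1); xs=c[0]+rr*np.cos(a); ys=c[1]+rr*np.sin(a)
        v=cv2.GaussianBlur(cv2.remap(g.astype(np.float32),xs.astype(np.float32)[None],ys.astype(np.float32)[None],cv2.INTER_LINEAR),(0,0),3 if False else 5,0)[0]
        i=np.argmax(sign*np.gradient(v)); out.append((xs[i],ys[i]))
    return out
E=edges((274.5,131),np.radians(np.arange(0,360,5)),28,46,1)
P=np.array([tf(ray(p,u,80)[:2]) for u in E])
r=least_squares(lambda q:np.hypot(P[:,0]-q[0],P[:,1]-q[1])-q[2],[60,0,26],loss="soft_l1",f_scale=.3); print("washer",r.x,np.median(abs(r.fun)))
zb=s["ee_pos"][2]-50.5
E=edges((273,242),np.radians(np.arange(-165,-14,5)),20,40,-1)
P=np.array([tf(ray(p,u,zb)[:2]) for u in E])
for fixed in(1,0):
    r=least_squares(lambda q:np.hypot(P[:,0]-q[0],P[:,1]-q[1])-(16 if fixed else q[2]),[0,0,16],loss="soft_l1",f_scale=.3); print("socket",r.x,np.round(r.fun,1))
E
```

```text
nut hull tf mid [60.11540183 -0.71126053] [18.5344457  20.89078058]
min width at tool angle 0 18.534445704461504
washer [59.80928439 -0.60559886 25.53731224] 0.12133093073837209
socket [ 0.17438207 -1.85077706 16.        ] [ 0.1 -0.2 -0.2 -0.1  0.  -0.1  0.1 -0.   0.   0.1  0.2 -0.1 -0.   0.1
  0.  -0.1  0.1  0.  -0.   0.   0.  -0.  -0.1  0.   0.  -0.1  0.1 -0.
 -0.2 -0.1  0.1]
socket [ 0.26466903 -1.84861094 15.92800787] [ 0.2 -0.1 -0.1 -0.   0.  -0.   0.1 -0.   0.   0.1  0.2 -0.1 -0.1  0.
  0.  -0.1  0.1 -0.  -0.   0.   0.  -0.  -0.1  0.   0.  -0.1  0.1  0.
 -0.1 -0.1  0.2]
```

```bash
python3 -m crank '{"travel":[[0.012,0.0003,0],[0.018,0.0003,0],[0.018,0.0003,0],[0.0117,0.0003,0],[0,0,0],[0,0,0.01],[0,0,0.01],[0,0,0.004],[0,0,0.004],[0,0,0],[0,0,0]],"twist":[[0,0,0],[0,0,0],[0,0,0],[0,0,0],[0,0,0],[0,0,0],[0,0,0],[0,0,0],[0,0,0],[0,0,0],[0,0,0]],"jaw":[0,0,0,0,0,0,0,0,0,0,0]}'; python3 -c "
from bench import robot
s=robot.state();print(s['ee_pos'],s['tcp_rot'],s['force'],s['wrist_torque'])"
```

```text
time: 17.15
ee_pos: [556.3, 83.2, 150.8]
tcp_rot: [3.141, 0.0, 2.308]
force: [-0.8, 0.1, -0.9]
width: 0.153
gripper_force: 58.5
[556.31380278  83.23076351 150.7816387 ] [3.14126127e+00 1.16897977e-04 2.30753882e+00] [-0.76556958  0.10395477 -0.90285402] [0.00485852 0.04885976 0.00037841]
```

```bash
python3 -m crank '{"travel":[[0,0,0.002],[0,0,0.002],[0,0,0.002],[0,0,0]],"twist":[[0,0,0],[0,0,0],[0,0,0],[0,0,0]],"jaw":[0,0,0,0]}'
```

```text
time: 17.65
ee_pos: [556.0, 83.1, 144.4]
tcp_rot: [-3.141, -0.0, 2.308]
force: [0.1, 0.3, -1.7]
width: 0.158
gripper_force: 58.5
```

```bash
python3 -m crank '{"travel":[[0,0,0.003],[0,0,0.003],[0,0,0.003],[0,0,0.002],[0,0,0]],"twist":[[0,0,0],[0,0,0],[0,0,0],[0,0,0],[0,0,0]],"jaw":[0,0,0,0,0]}'
```

```text
time: 18.27
ee_pos: [556.1, 83.2, 133.4]
tcp_rot: [-3.141, -0.0, 2.308]
force: [-0.3, 0.5, -1.3]
width: 0.154
gripper_force: 58.5
```

```bash
python3 -m crank '{"travel":[[0,0,0.002],[0,0,0.0015],[0,0,0.001],[0,0,0]],"twist":[[0,0,0],[0,0,0],[0,0,0],[0,0,0]],"jaw":[0,0,0,0]}'
```

```text
time: 18.77
ee_pos: [556.3, 83.3, 130.5]
tcp_rot: [3.141, 0.001, 2.307]
force: [-4.8, -1.5, 16.0]
width: 0.157
gripper_force: 61.0
```

```bash
python3 -m crank '{"travel":[[0,0,-0.0005],[0,0,0],[0,0,0],[0,0,0],[0,0,0],[0,0,0],[0,0,0],[0,0,0],[0,0,0],[0,0,0]],"twist":[[0,0,0],[0,0,-6.5],[0,0,-6.5],[0,0,-6.5],[0,0,-6.5],[0,0,-6.5],[0,0,-6.5],[0,0,-6.5],[0,0,-6.5],[0,0,0]],"jaw":[0,0,0,0,0,0,0,0,0,0]}'
python3 - <<'E'
from h import *
s=robot.state(); print(s["ee_pos"],s["tcp_rot"],s["force"],s["wrist_torque"],s["gripper_force"])
p=imaging.get_image("wrist"); q=imaging.get_image("scene")
a=cv2.cvtColor(p["frame"],cv2.COLOR_RGB2BGR)[100:400,130:430]; b=cv2.cvtColor(q["frame"],cv2.COLOR_RGB2BGR)[190:310,190:310]
cv2.imwrite("pics/w7.png",np.hstack([cv2.resize(a,(400,400)),cv2.resize(b,(400,400),interpolation=cv2.INTER_CUBIC)]))
E
```

```text
time: 20.02
ee_pos: [556.2, 82.9, 130.5]
tcp_rot: [-3.141, 0.001, -3.067]
force: [-4.3, -3.2, 11.9]
width: 0.157
gripper_force: 60.4
[556.24461289  82.89895902 130.51236208] [-3.14090972e+00  5.51061198e-04 -3.06687738e+00] [-4.32566263 -3.23069841 11.8976113 ] [-0.54284986  0.80648687  0.06036538] 60.44948995113373
```

View pics/w7.png

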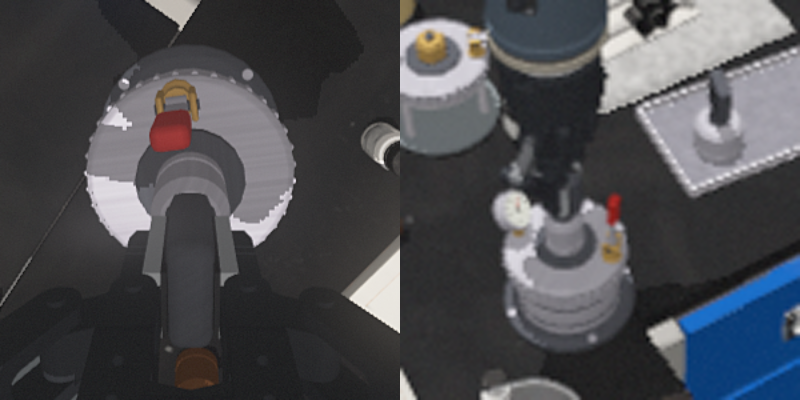

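The picture shows the socket rim flat on the washer, the wing square between the pads and the lever upright. The tool turned 0.91 rad; less at most 0.24 rad of play, the nut has turned 0.66 to 0.91 rad.

```bash
python3 -c "
from bench import robot
print(robot.hand_in())"
```

```text
the job is handed in; nothing more can be done
None
```

I handed the job in at about 20 s: the vent lever is upright and the small socket is seated on the vessel's nut and still gripped. From the tool's rotation I estimate the nut has turned 0.66–0.91 rad; the hand-in returned no verdict. I tried only the small socket, because the nut measured about 19 mm across flats in the wrist camera, so the other two were never lifted.

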